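Close the drill jig over an engine-mount plate and hold it clamped

TASK

Seat the bare steel mount plate on the blue fixture's brass pin and thin steel peg, flat on the sprung platen, red-striped end to the peg end, and let go of it. Then take the yellow jig cover by its black handle, its red-striped end to the peg end too, rest it lightly on top of the brass pin with its hidden hole about a centimetre off, and slide it across until it drops on over the pin and peg. Press it down until the sprung platen is fully home, and finish still holding it pressed there by the handle, leaving the other things on the bench where they are.

Things in the scene. Friction and masses are not known exactly. Their poses are not given: they have to be found in the camera images.
- fixture: blue base plate fixed to the bench, 160 x 100 x 15 mm (x, y, z); origin at the centre of its underside, at bench level; x runs along its long side from the brass pin end to the steel peg end. On it a spring-lifted aluminium platen 100 x 38 x 10 mm, centred, top 33 mm above the bench when up. The pin and peg stand through the platen
- pin_tip (a point): centre of the top of the brass locating pin: 16 mm diameter with a 2 mm chamfered tip, 25 mm from the fixture's centre towards its -x, top 57 mm above the bench (24 mm above the raised platen)
- peg_tip (a point): centre of the top of the thin steel peg: 8 mm diameter with a 1.5 mm chamfer, 25 mm from the fixture's centre towards its +x, top 53 mm above the bench
- platen (a joint): travel of the sprung platen: 0 up, grows as it is pressed down, to a hard stop at 0.008 m. It starts to move at about 9 N and needs about 17 N at the stop (weight of the parts lying on it counts); it springs back up when let go
- plate: bare steel engine-mount plate, loose, flat on the bench: 90 x 46 x 12 mm plus 34 mm wide end tabs, 110 mm long in all; about 0.25 kg; origin at the centre of its underside, x along its length, red stripe on top of its +x end. Grip it low across its 46 mm width at mid-length. Seated on the platen, its underside is 33 mm above the bench; the pin then stands 12 mm above its top
- plate_hole (a point): centre, on the underside, of the plate's round through hole, 19 mm diameter, 25 mm to -x of the plate's middle (for the pin). 25 mm to +x of the middle is a through slot 20 mm long (x) by 12 mm wide (for the peg)
- cover: yellow jig cover, loose, on the bench: block 110 x 60 x 28 mm, about 0.35 kg; origin at the centre of its underside, x along its length, red stripe on top of its +x end. Dropped on over the plate its underside is 45 mm above the bench, and 37 mm when pressed home; resting on the pin, 57 mm
- cover_hole (a point): centre, on the underside, of the cover's round blind hole, 19 mm diameter, 22 mm deep, 25 mm to -x of the cover's middle (for the pin); not seen from above. 25 mm to +x of the middle is a blind slot 20 mm long (x) by 12 mm wide, as deep (for the peg)
- cover_handle (a point): middle of the cover's black handle bar, above the cover's centre: bar 80 mm long (x), 20 mm wide (y), 18 mm high, its middle 59 mm and top 68 mm above the cover's underside; 22 mm gap beneath it between two end posts
- spray_can: green spray can, upright, 60 mm diameter, 170 mm tall; a bystander; origin under its centre
- bolt_jar: jar with a red cap, 64 mm diameter, 85 mm tall; a bystander; origin under its centre
- hammer: hammer lying flat; a bystander
- wrench: wrench lying flat; a bystander
- screwdriver: screwdriver lying flat; a bystander
- bearing: loose steel bearing ring, 52 mm outside diameter, 15 mm high; a bystander; origin under its centre
There are look-alikes about, which are no part of the job. What is shaped like the plate but pink or purple is not meant.

How it is judged:
By the outcome, as a careful person would: the job done as asked, in the order asked, and still so for the second after the job is handed in, while the arm keeps its last pose, push and grip.
It also fails if it takes over 58 s, if anything falls off the work surface, if the arm or the gripper's body presses on something with over 40 N, if the wrist force passes 120 N, or if a joint passes its speed limit or range.

ROBOT

A 6-joint arm with a two-finger parallel gripper is mounted at the origin on the work surface. World frame = base frame: x ahead of the robot, y to its left, z up, the work surface at z = 0. Lengths are in mm, angles in rad, forces in N, time in s.
With the tool pointing down it reaches from about 350 to 725 mm from the base axis. Payload 6 kg.
Tool frame: the origin (TCP) lies on the front face of the gripper's body, between the roots of the fingers; the fingertips stand 73 mm ahead of it and the grasp point (between the pads) lies 54 mm ahead of it; z points along the fingers, y is the direction in which the jaws open and shut (so a half turn about z gives the same grasp; the last joint's range is limited). The gripper opens to 85 mm and grips with 20 to 120 N. Pads are 22 mm wide; open, the fingers measure 114 mm over their backs; the gripper's body (76 mm by 85 mm) begins 54 mm behind the grasp point. The pads swing forward as they close: fully open they stand 13 mm farther back than shut.
Start: joints at [-0.864, 0.04, 0.085, 0, -1.615, -0.334], TCP at [218.547, -558.766, 303.861] pointing down, gripper open.
Joint ranges: [-2.56, 2.56], [-1.29, 2.01], [-1.08, 1.49], [-3.29, 1.98], [-2.81, -0.18], [-2.99, 2.99]. Speed limits (rad/s): [2.57, 2.57, 3.01, 3.14, 3.14, 3.14].

INTERFACE

Orientations are given as a 3x3 rotation matrix whose columns are the frame's x, y, z axes.
In Python, from workcell import robot, vision gives the robot as it stands. The module is installed in compiled form; this text tells all that it offers. Calls block until the motion is done:
- robot.movep(position, orientation): joint-space move of the TCP to a pose.
- robot.move_l(position, speed=150, frame=None): straight line of the TCP; frame=None keeps the orientation; speed is the mean speed in mm/s.
- robot.set_joints(angles): joint-space move.
- robot.command_gripper(opening, f_grip=None): finger opening in mm; f_grip is the grip in N (None keeps the last); returns when the fingers have stopped.
- robot.hold(seconds).
- robot.ik(position, orientation): joint angles nearest the present ones, or None.
- robot.observe(): the state.
- vision.camera(name): name is "scene" or "top" or "wrist"; returns the picture (384x512x3 uint8, red, green, blue); there is no depth.
- vision.get_calibration(name): a dict with "fov_y" (degrees; the focal length in pixels is half the picture's height over the tangent of half this angle, whatever the lens; pixels are square), "cx", "cy" (the principal point, pixels), "pose" (4x4, takes a point from camera to world coordinates); the wrist camera has in their place "tool_from_camera" (4x4, takes a point from camera to tool coordinates, whose origin is the TCP and whose axes are the flange's). Camera axes: x right, y down, z forward; pixel columns grow to the right and rows downward; lengths in mm; the calibration is good to about 2 mm. A picture is of the moment at which its call begins: read the wrist's pose just before it. get_calibration takes no time and is no camera call.
A pose or a line that the arm cannot do raises robot.PlanningError and nothing moves.
- robot.finish_job(): hands the job in, once; it reports no verdict.
The state is a dict: "clock": time; "joint_positions": joint angles; "qd": joint speeds; "joint_efforts": joint torques, N m; "tcp_pos": TCP position; "tool_rot": TCP orientation; "contact_force": force on the tool from outside, world axes, zero at the start; "moment": the same for the moment, N m; "finger_gap": finger opening in mm.
Only numpy, scipy, OpenCV 4.12 (cv2) and the standard library are available. Lean on these libraries where they do the work, as an engineer would, in place of code of your own. Each camera call takes 0.05 s, during which the arm holds its last target.

## Working session

There is one attempt and no reset: what is moved stays moved. The work goes in short steps, each a Python script; the robot and the scene stay as the last script left them, time stands still between calls to the robot, and variables do not carry over. Pictures are saved under pics/ and viewed, and the job is handed in when it is done.

```bash
mkdir -p pics; python3 - <<'E'
from workcell import robot, vision
import cv2,numpy as np
o=robot.observe();print({k:np.round(v,3).tolist() for k,v in o.items()})
for n in("scene","top","wrist"):
    im=vision.camera(n);cv2.imwrite(f"pics/{n}0.png",im[:,:,::-1]);c=vision.get_calibration(n);print(n,{k:np.round(v,4).tolist() for k,v in c.items()})
E
```

```text
{'clock': 0.0, 'joint_positions': [-0.864, 0.041, 0.084, -0.001, -1.615, -0.334], 'qd': [-0.0, -0.0, -0.001, 0.002, -0.0, -0.002], 'joint_efforts': [0.003, -36.821, 34.742, 6.933, -0.005, -0.0], 'tcp_pos': [218.553, -558.556, 302.877], 'tool_rot': [[-0.931, -0.364, -0.001], [-0.364, 0.931, 0.002], [0.0, 0.002, -1.0]], 'contact_force': [-0.923, -0.31, -0.109], 'moment': [0.012, 0.042, -0.004], 'finger_gap': 85.309}
scene {'fov_y': 54.3433, 'cx': 255.4725, 'cy': 186.1474, 'pose': [[0.3435, 0.6732, -0.6549, 1196.4272], [0.9391, -0.2384, 0.2475, -273.2739], [0.0105, -0.7, -0.7141, 794.4576], [0.0, 0.0, 0.0, 1.0]]}
top {'fov_y': 51.1893, 'cx': 256.183, 'cy': 192.3672, 'pose': [[-0.0221, -0.9951, 0.0969, 405.2383], [-0.9997, 0.0234, 0.0118, -39.5546], [-0.014, -0.0966, -0.9952, 1312.4497], [0.0, 0.0, 0.0, 1.0]]}
wrist {'fov_y': 65.9106, 'cx': 257.8937, 'cy': 189.2738, 'tool_from_camera': [[-0.0004, -0.9582, -0.2861, 72.6818], [1.0, -0.0007, 0.0008, 0.4125], [-0.001, -0.2861, 0.9582, -70.2975], [0.0, 0.0, 0.0, 1.0]]}
```

View pics/scene0.png

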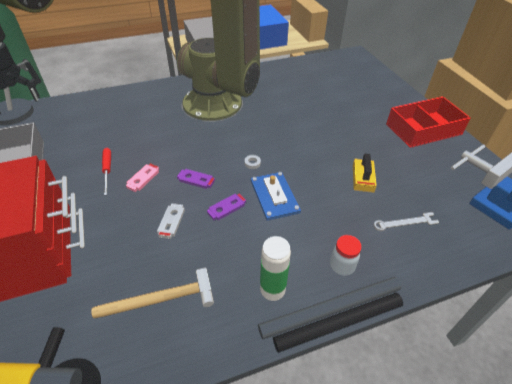

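View pics/top0.png

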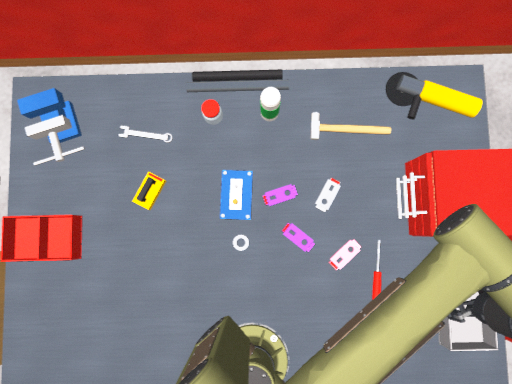

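View pics/wrist0.png

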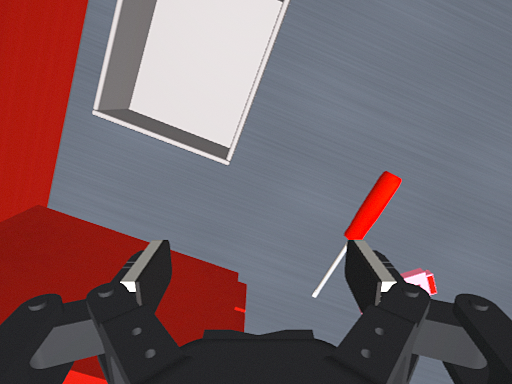

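The scene shows the grey plate at top (328,195), the fixture at (236,195) and the cover at (149,190). The look-alikes are pink (345,255) and purple (280,195 and 298,237). I'll enlarge crops to read them more closely.

```bash
python3 - <<'E'
import cv2,numpy as np
im=cv2.imread("pics/top0.png")
def c(x,y,w,h,k): return cv2.resize(im[y:y+h,x:x+w],None,fx=k,fy=k,interpolation=cv2.INTER_CUBIC)
a=c(300,165,60,60,6);b=c(208,160,60,70,6);d=c(120,160,60,60,6)
cv2.imwrite("pics/crop0.png",np.hstack([c(304,166,44,60,6),c(214,166,44,60,6),c(126,160,44,60,6)]))
E
```

```text
(no output)
```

View pics/crop0.png

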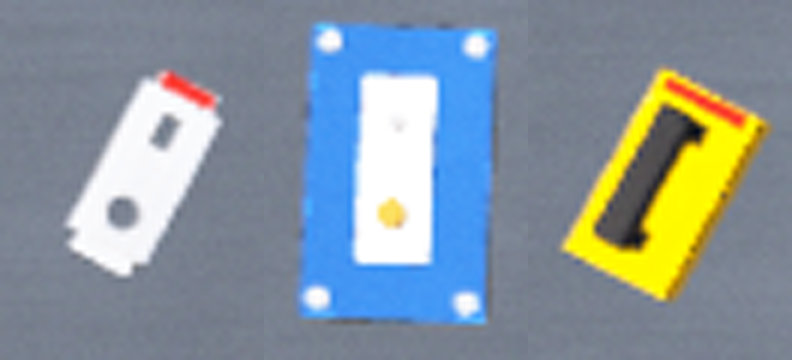

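```bash
cat > h.py <<'E'
from workcell import robot, vision
import cv2,numpy as np
def ray(name,uv,z,o=None):
    c=vision.get_calibration(name);f=192/np.tan(np.radians(c["fov_y"]/2))
    if name=="wrist":
        T=np.eye(4);T[:3,:3]=o["tool_rot"];T[:3,3]=o["tcp_pos"];P=T@c["tool_from_camera"]
    else: P=np.array(c["pose"])
    d=P[:3,:3]@np.array([(uv[0]-c["cx"])/f,(uv[1]-c["cy"])/f,1]);p=P[:3,3]
    return p+d*(z-p[2])/d[2]
def proj(name,X,o=None):
    c=vision.get_calibration(name);f=192/np.tan(np.radians(c["fov_y"]/2))
    if name=="wrist":
        T=np.eye(4);T[:3,:3]=o["tool_rot"];T[:3,3]=o["tcp_pos"];P=T@c["tool_from_camera"]
    else: P=np.array(c["pose"])
    q=np.linalg.inv(P)@np.append(X,1); return q[:2]/q[2]*f+[c["cx"],c["cy"]]
def R(th): # tool down, tool x at angle th
    c,s=np.cos(th),np.sin(th); return np.array([[c,s,0],[s,-c,0],[0,0,-1.]])
def snap(n,name="wrist"):
    o=robot.observe();im=vision.camera(name);cv2.imwrite(f"pics/{n}.png",im[:,:,::-1]);np.savez(f"pics/{n}.npz",tcp_pos=o["tcp_pos"],tool_rot=o["tool_rot"]);return o,im
def st():
    o=robot.observe();print("t",round(float(o["clock"]),2),np.round(o["tcp_pos"],2),"F",np.round(o["contact_force"],2),"M",np.round(o["moment"],2),"gap",round(float(o["finger_gap"]),2));return o
E
python3 - <<'E'
from h import *
def s(u,v,x0,y0,off): return ((u-off+.5)/6-.5+x0,(v+.5)/6-.5+y0)
def pr(n,a,b):
    d=b-a;print(n,np.round(a,1),np.round(b,1),"mid",np.round((a+b)/2,1),"len",np.linalg.norm(d[:2]).round(1),"yaw",np.arctan2(d[1],d[0]).round(3))
T=lambda u,v,z,x0,y0,off: ray("top",s(u,v,x0,y0,off),z)
pr("plate",T(122,212,12,304,166,0),T(165,131,12,304,166,0))
pr("fix",T(392,212,57,214,166,264),T(398,122,53,214,166,264))
pr("cover",T(612,238,68,126,160,528),T(685,110,68,126,160,528))
pr("fixb",T(393,320,15,214,166,264),T(404,26,15,214,166,264))
E
```

```text
plate [ 498.8 -243.3   12. ] [ 542.3 -268.3   12. ] mid [ 520.5 -255.8   12. ] len 50.1 yaw -0.521
fix [502.   42.8  57. ] [549.8  39.1  53. ] mid [525.9  40.9  55. ] len 48.0 yaw -0.077
cover [513.3 340.3  68. ] [579.7 302.3  68. ] mid [546.5 321.3  68. ] len 76.5 yaw -0.52
fixb [446.9  46.   15. ] [606.8  37.3  15. ] mid [526.8  41.6  15. ] len 160.2 yaw -0.055
```

```bash
python3 - <<'E'
from h import *
for p,y in (([526,41,195],-.06),([520.5,-256,152],-.521),([546,321,200],-.52)):
    print(np.round(robot.ik(p,R(y+np.pi)),2))
robot.movep([526,41,200],R(-.06+np.pi)); st(); snap("fix1")
robot.movep([520.5,-256,157],R(-.521+np.pi)); st(); snap("plate1")
a=cv2.imread("pics/fix1.png");b=cv2.imread("pics/plate1.png")
cv2.imwrite("pics/w1.png",cv2.resize(np.vstack([a[:300,60:460],b[:300,60:460]]),None,fx=1,fy=1))
E
```

```text
[ 0.46 -0.14 -0.29  0.   -1.42 -2.09]
[-0.11  0.02 -0.21  0.   -1.34 -1.98]
[ 0.85  0.14  0.    0.   -1.43 -2.94]
t 2.58 [526.12  40.45 200.15] F [ 0.44 -0.98  0.22] M [-0.01 -0.01  0.02] gap 85.5
t 3.77 [ 520.87 -255.35  157.29] F [-0.24  0.48  0.18] M [-0.02  0.02 -0.01] gap 85.14
```

View pics/w1.png

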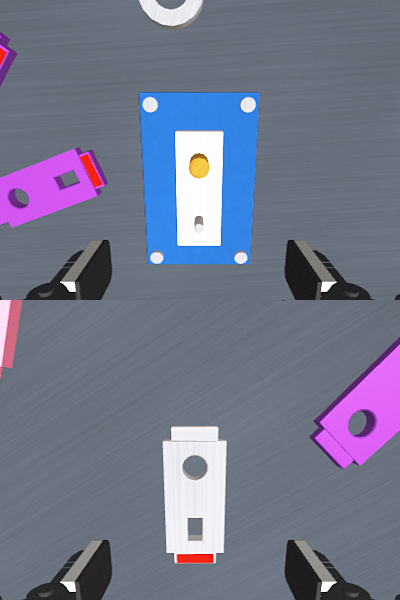

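The wrist view shows the pin at about (258,160), the peg at (257,220), the plate hole at (254,167) and the slot at (254,228). I'll enlarge for precise positions.

```bash
python3 - <<'E'
import cv2,numpy as np
a=cv2.imread("pics/fix1.png");b=cv2.imread("pics/plate1.png")
z=lambda i:cv2.resize(i,None,fx=4,fy=4,interpolation=cv2.INTER_CUBIC)
cv2.imwrite("pics/w2.png",np.hstack([z(a[115:260,215:300]),z(b[115:260,215:300])]))
E
```

```text
(no output)
```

View pics/w2.png

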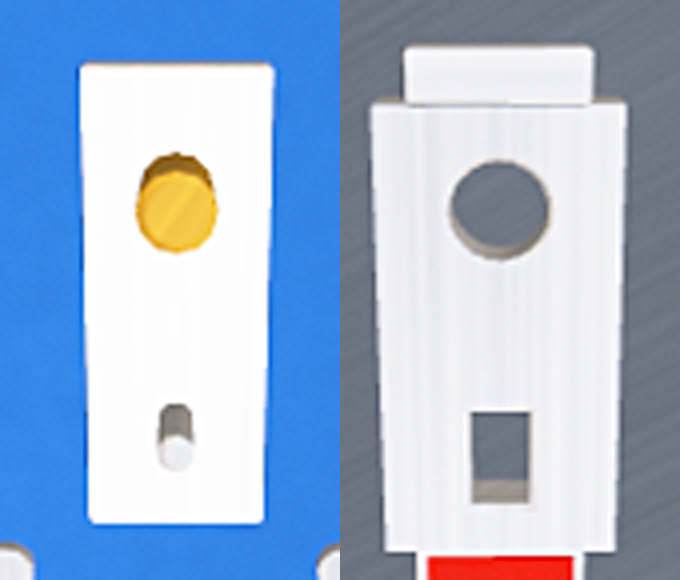

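```bash
python3 - <<'E'
from h import *
def P(n,u,v,z,off):
    o=np.load(f"pics/{n}.npz"); return ray("wrist",((u-off+.5)/4-.5+215,(v+.5)/4-.5+115),z,o)
def pr(n,a,b):
    d=b-a;print(n,np.round(a,2),np.round(b,2),"mid",np.round((a+b)/2,2),"len",np.linalg.norm(d[:2]).round(2),"yaw",np.arctan2(d[1],d[0]).round(4))
f=lambda u,v,z:P("fix1",u,v,z,0);p=lambda u,v,z:P("plate1",u,v,z,340)
pr("pinpeg",f(177,212,56.5),f(176,454,53))
pr("platen",(f(81,66,33)+f(273,66,33))/2,(f(264,522,33)+f(89,522,33))/2)
pr("platenW",f(81,66,33),f(273,66,33))
pr("holeslot",p(500,208.5,12),p(501.5,456.5,12))
pr("block",(p(371,103,12)+p(628,103,12))/2,(p(615,552,12)+p(387,552,12))/2)
pr("blockW",p(371,103,12),p(628,103,12))
E
```

```text
pinpeg [500.25  43.21  56.5 ] [550.17  40.01  53.  ] mid [525.21  41.61  54.75] len 50.02 yaw -0.0639
platen [476.01  44.76  33.  ] [575.42  38.66  33.  ] mid [525.72  41.71  33.  ] len 99.6 yaw -0.0613
platenW [474.85  25.83  33.  ] [477.17  63.7   33.  ] mid [476.01  44.76  33.  ] len 37.93 yaw 1.5096
holeslot [ 497.12 -243.97   12.  ] [ 540.6  -268.72   12.  ] mid [ 518.86 -256.35   12.  ] len 50.03 yaw -0.5176
block [ 480.21 -234.3    12.  ] [ 558.79 -279.32   12.  ] mid [ 519.5  -256.81   12.  ] len 90.56 yaw -0.5203
blockW [ 468.65 -254.48   12.  ] [ 491.77 -214.13   12.  ] mid [ 480.21 -234.3    12.  ] len 46.51 yaw 1.0503
```

```bash
python3 - <<'E'
from h import *
Rp=R(-.519+np.pi)
robot.movep([519.1,-256.5,110],Rp)
robot.move_l([519.1,-256.5,72],speed=100); st()
robot.command_gripper(40,f_grip=60); st(); snap("g1")
E
```

```text
t 4.67 [ 519.52 -256.67   72.81] F [-0.35 -1.14  0.48] M [ 0.   -0.04 -0.02] gap 85.09
t 5.12 [ 519.65 -256.64   73.07] F [-0.8   0.52  4.69] M [0.27 0.11 0.03] gap 44.22
```

View pics/g1.png

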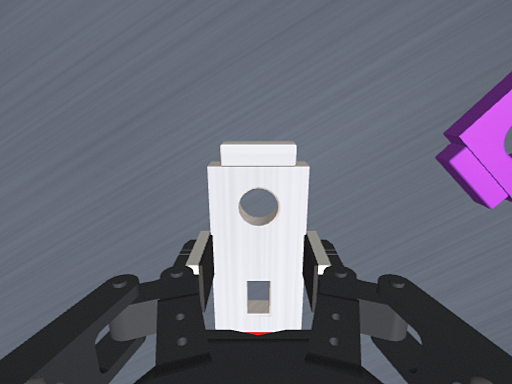

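```bash
python3 - <<'E'
from h import *
Rp=R(-.519+np.pi)
robot.move_l([519.5,-256.5,130],speed=150); st(); o,im=snap("g2")
c=im[150:340,200:320,::-1];cv2.imwrite("pics/g2c.png",cv2.resize(c,None,fx=3,fy=3,interpolation=cv2.INTER_CUBIC))
E
```

```text
t 5.71 [ 518.93 -256.1   128.51] F [-0.87 -0.29 -2.79] M [-0.02  0.03 -0.  ] gap 44.33
```

View pics/g2c.png

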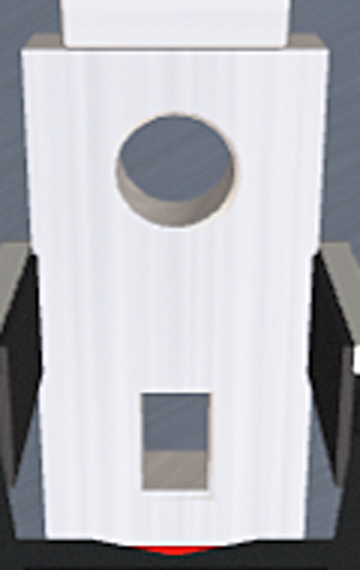

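```bash
python3 - <<'E'
from h import *
o=np.load("pics/g2.npz");z=o["tcp_pos"][2]-61
for n,u,v in(("hole",177,170),("slot",176,442)):
    p=ray("wrist",((u+.5)/3-.5+200,(v+.5)/3-.5+150),z,o);print(n,o["tool_rot"].T@(p-o["tcp_pos"]))
o2=np.load("pics/fix1.npz")
for n,p in(("pin",[500.25,43.21,57]),("peg",[550.17,40,53])):
    print(n,o2["tool_rot"].T@(np.array(p)-o2["tcp_pos"]))
print(o["tool_rot"].round(4))
E
```

```text
hole [25.55924323  0.76410705 61.05026411]
slot [-24.31145099   0.60677006  60.95310929]
pin [ 26.01496289   1.19081225 143.14842577]
peg [-24.00702434   1.01540335 147.15847874]
[[-8.681e-01  4.963e-01 -1.400e-03]
 [ 4.963e-01  8.682e-01  1.400e-03]
 [ 1.900e-03  5.000e-04 -1.000e+00]]
```

```bash
python3 - <<'E'
from h import *
yaw=-.062+np.pi;r=R(yaw)
t=np.array([525.4,41.65,0])-r@np.array([.62,.69,0]);print(t)
robot.movep([518,-220,165],r); robot.movep(t+[0,0,165],r)
robot.move_l(t+[0,0,136],speed=80); robot.hold(.2);st(); o,im=snap("p1");print(np.round(o["tool_rot"],4).tolist())
c=im[130:340,190:330,::-1];cv2.imwrite("pics/p1c.png",cv2.resize(c,None,fx=2.8,fy=2.8,interpolation=cv2.INTER_CUBIC))
E
```

```text
[525.97605614  40.92291038   0.        ]
t 7.95 [526.26  41.05 136.6 ] F [-0.04  1.08 -2.13] M [0.01 0.01 0.03] gap 44.38
[[-0.9981, 0.0618, 0.001], [0.0618, 0.9981, 0.0003], [-0.001, 0.0004, -1.0]]
```

View pics/p1c.png

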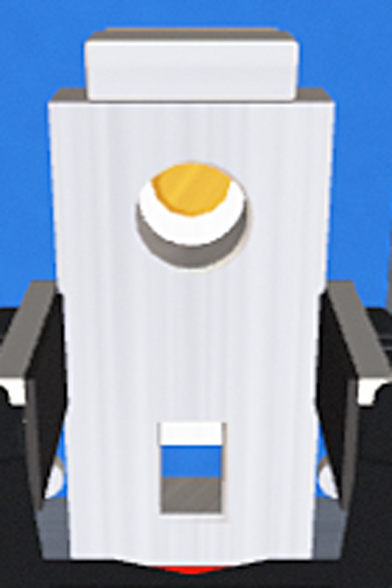

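The pin is centred sideways in the hole (about 191 against 193 in the crop), so I'm lowering with force checks.

```bash
python3 - <<'E'
from h import *
t=np.array([525.97,40.92,0])
for z in (128,124,120,116,112,109,107,106,105):
    robot.move_l(t+[0,0,z],speed=50); o=st()
    if o["contact_force"][2]>6: break
o,im=snap("p2")
c=im[130:340,190:330,::-1];cv2.imwrite("pics/p2c.png",cv2.resize(c,None,fx=2.8,fy=2.8,interpolation=cv2.INTER_CUBIC))
E
```

```text
t 8.31 [525.65  40.85 127.34] F [-0.66  1.11 -2.05] M [0.08 0.03 0.04] gap 44.11
t 8.56 [525.81  40.87 123.66] F [-0.76 -0.44 -2.26] M [0.04 0.04 0.04] gap 44.1
t 8.81 [525.78  40.87 119.6 ] F [-0.71 -0.05 -1.97] M [ 0.01  0.   -0.02] gap 43.99
t 9.06 [525.78  40.85 115.62] F [ 0.08 -1.13 -2.21] M [0.02 0.02 0.03] gap 44.52
t 9.31 [525.79  40.86 111.61] F [ 0.08 -1.04 -2.51] M [-0.01  0.01 -0.04] gap 44.37
t 9.56 [525.84  40.88 108.75] F [-0.45 -0.2  -3.52] M [ 0.01  0.02 -0.02] gap 44.25
t 9.81 [525.91  40.9  106.86] F [ 0.34  0.88 -2.33] M [-0.02  0.02  0.05] gap 44.0
t 10.06 [526.07  40.96 106.13] F [ 1.01 -0.5  -1.2 ] M [ 0.01 -0.11 -0.05] gap 44.12
t 10.31 [526.19  40.93 106.05] F [-3.45  0.1   5.83] M [0.11 1.26 0.06] gap 44.26
```

View pics/p2c.png

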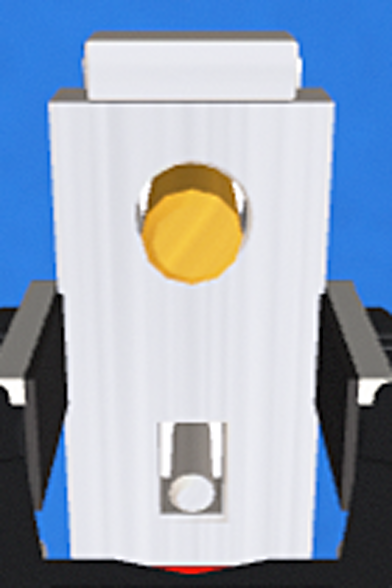

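```bash
python3 - <<'E'
from h import *
robot.command_gripper(85); o=st()
robot.move_l([525.97,40.92,160],speed=150)
robot.movep([526,41,205],R(-.062)); st(); robot.hold(.15); snap("f3")
robot.movep([546.5,321.3,215],R(-.52)); st(); robot.hold(.15); snap("c1")
a=cv2.imread("pics/f3.png");b=cv2.imread("pics/c1.png")
cv2.imwrite("pics/w3.png",np.vstack([a[:300,60:460],b[:300,60:460]]))
E
```

```text
t 10.84 [525.98  40.89 104.93] F [-1.56 -0.11 -0.61] M [-0.03  0.09 -0.03] gap 84.95
t 14.01 [525.97  40.99 204.86] F [ 0.06 -0.11  1.01] M [ 0.03 -0.02 -0.01] gap 84.48
t 15.29 [546.66 320.6  215.06] F [-0.12 -0.35  0.13] M [-0.    0.01  0.05] gap 84.99
```

View pics/w3.png

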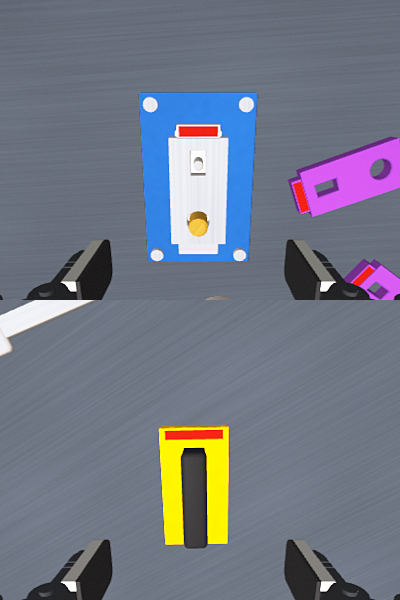

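The plate is seated with its red end at the peg end and both the pin and peg through it. The cover is centred in view, so I'll enlarge both.

```bash
python3 - <<'E'
import cv2,numpy as np
a=cv2.imread("pics/f3.png");b=cv2.imread("pics/c1.png")
z=lambda i:cv2.resize(i,None,fx=4,fy=4,interpolation=cv2.INTER_CUBIC)
cv2.imwrite("pics/w4.png",np.hstack([z(a[115:260,215:300]),z(b[115:260,215:300])]))
E
```

```text
(no output)
```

View pics/w4.png

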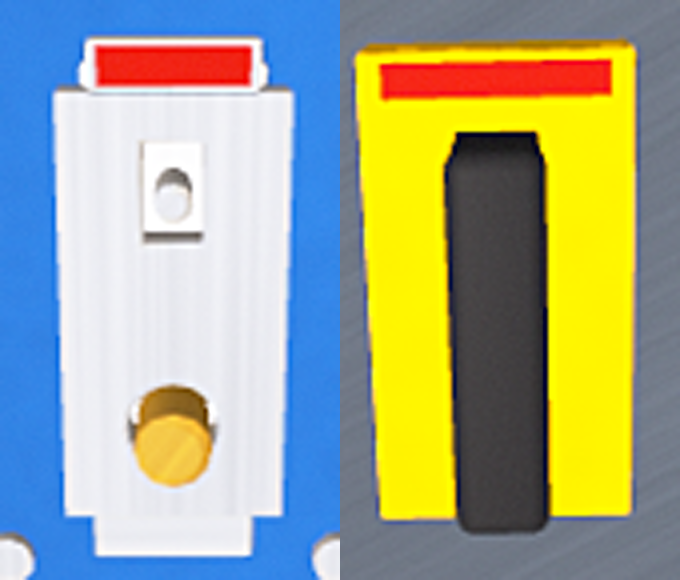

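```bash
python3 - <<'E'
from h import *
def P(n,u,v,z,off):
    o=np.load(f"pics/{n}.npz"); return ray("wrist",((u-off+.5)/4-.5+215,(v+.5)/4-.5+115),z,o)
def pr(n,a,b):
    d=b-a;print(n,np.round(a,2),np.round(b,2),"mid",np.round((a+b)/2,2),"len",np.linalg.norm(d[:2]).round(2),"yaw",np.arctan2(d[1],d[0]).round(4))
f=lambda u,v,z:P("f3",u,v,z,0);p=lambda u,v,z:P("c1",u,v,z,340)
pr("pinpeg",f(172.5,450,56.5),f(174,202,53))
pr("plateblk",(f(65,516,45)+f(283,516,45))/2,(f(54,93,45)+f(294,93,45))/2)
pr("cover",(p(381,518,28)+p(632,514,28))/2,(p(357,56,28)+p(635,49,28))/2)
pr("coverL",p(381,518,28),p(357,56,28)); pr("coverR",p(632,514,28),p(635,49,28))
pr("coverW",p(357,56,28),p(635,49,28))
pr("handleL",p(459,520,66),p(447,170,66)); pr("handleR",p(548,520,66),p(546,170,66))
pr("handleend",p(503,532,66),p(496,156,66))
E
```

```text
pinpeg [501.49  43.18  56.5 ] [551.27  39.77  53.  ] mid [526.38  41.48  54.75] len 49.9 yaw -0.0684
plateblk [481.03  44.16  45.  ] [570.95  38.54  45.  ] mid [525.99  41.35  45.  ] len 90.1 yaw -0.0624
cover [496.8  351.48  28.  ] [592.69 298.77  28.  ] mid [544.75 325.12  28.  ] len 109.42 yaw -0.5026
coverL [511.35 377.89  28.  ] [606.86 324.9   28.  ] mid [559.1 351.4  28. ] len 109.23 yaw -0.5065
coverR [482.26 325.07  28.  ] [578.53 272.64  28.  ] mid [530.39 298.85  28.  ] len 109.62 yaw -0.4987
coverW [606.86 324.9   28.  ] [578.53 272.64  28.  ] mid [592.69 298.77  28.  ] len 59.45 yaw -2.0676
handleL [517.53 350.46  66.  ] [581.06 315.44  66.  ] mid [549.3  332.95  66.  ] len 72.54 yaw -0.5037
handleR [508.45 334.63  66.  ] [571.82 299.35  66.  ] mid [540.13 316.99  66.  ] len 72.53 yaw -0.508
handleend [510.68 344.    66.  ] [578.78 306.15  66.  ] mid [544.73 325.07  66.  ] len 77.91 yaw -0.5073
```

```bash
python3 - <<'E'
from h import *
r=R(-.505);t=np.array([544.7,325.1,0])
robot.movep(t+[0,0,160],r)
robot.move_l(t+[0,0,113],speed=100); st()
robot.command_gripper(15,f_grip=110); st()
robot.move_l(t+[0,0,150],speed=100); robot.hold(.2); st(); o,im=snap("c2");print(np.round(o["tool_rot"],4).tolist())
E
```

```text
t 16.44 [545.09 325.28 113.93] F [-0.1  -0.56 -0.03] M [ 0.05 -0.02  0.03] gap 85.22
t 17.06 [544.78 325.12 113.5 ] F [-0.58 -1.09  2.56] M [-0.22  0.41  0.01] gap 18.3
t 17.77 [544.35 324.86 148.86] F [-0.    0.22 -2.51] M [0.03 0.01 0.05] gap 18.08
[[0.8751, -0.4839, -0.0014], [-0.4839, -0.8751, -0.0011], [-0.0007, 0.0016, -1.0]]
```

View pics/c2.png

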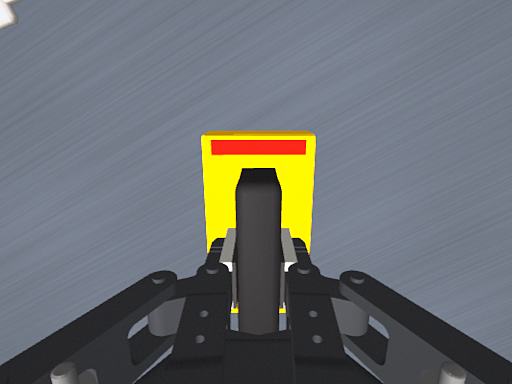

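```bash
python3 - <<'E'
import cv2
a=cv2.imread("pics/c2.png")[120:340,190:330]
cv2.imwrite("pics/c2c.png",cv2.resize(a,None,fx=2.7,fy=2.7,interpolation=cv2.INTER_CUBIC))
E
```

```text
(no output)
```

View pics/c2c.png

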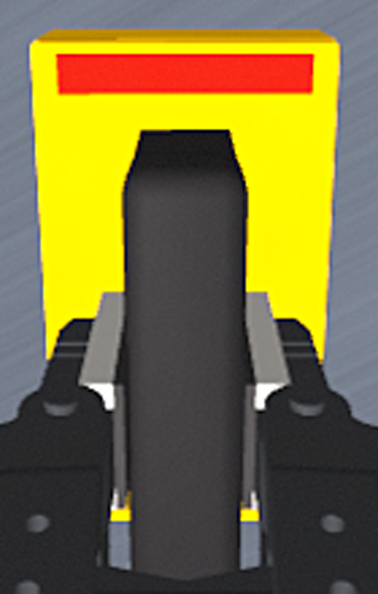

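```bash
python3 - <<'E'
from h import *
o=np.load("pics/c2.npz");z=o["tcp_pos"][2]-85.5
for n,u,v in(("TL",31,43),("TR",340,43),("L350",46,350),("R350",326,350),("B",185,521)):
    p=ray("wrist",((u+.5)/2.7-.5+190,(v+.5)/2.7-.5+120),z,o);print(n,(o["tool_rot"].T@(p-o["tcp_pos"])).round(2))
o=np.load("pics/f3.npz")
for n,p in(("pin",[501.49,43.18,57]),("peg",[551.27,39.77,53]),("plate",[525.99,41.35,45])):
    print(n,(o["tool_rot"].T@(np.array(p)-o["tcp_pos"])).round(2))
E
```

```text
TL [ 55.1  -29.99  85.41]
TR [55.07 29.61 85.51]
L350 [-10.7  -30.39  85.46]
R350 [-10.75  30.23  85.56]
B [-54.89  -0.3   85.54]
pin [-24.6   -0.65 147.97]
peg [ 25.3   -0.34 151.97]
plate [-3.0000e-02 -3.4000e-01  1.5997e+02]
```

```bash
python3 - <<'E'
from h import *
r=R(-.063);t=np.array([525.9,41.36,0]);ex=r[:,0]
robot.move_l([544.5,325,195],speed=150)
s=t-10*ex
robot.movep(s+[0,0,190],r);robot.move_l(s+[0,0,176],speed=80); robot.hold(.2)
b=np.mean([robot.observe()["contact_force"][2] for _ in range(5)]);print("base",b);st()
for z in np.arange(174,166,-1.):
    robot.move_l(s+[0,0,z],speed=20); robot.hold(.1);o=st()
    if o["contact_force"][2]-b>2.5: break
print("contact",z)
E
```

```text
base -1.8357587917196905
t 19.9 [516.1   42.17 176.26] F [-0.69 -0.8  -1.84] M [-0.06  0.03  0.01] gap 18.2
t 20.25 [515.94  41.97 174.08] F [-0.46  0.26 -1.69] M [-0.01  0.    0.04] gap 18.26
t 20.6 [515.92  41.98 172.99] F [-0.22  0.3  -2.72] M [0.02 0.05 0.  ] gap 18.19
t 20.95 [515.91  41.99 171.98] F [-0.57  0.27 -1.79] M [ 0.02  0.02 -0.  ] gap 18.11
t 21.3 [515.93  41.97 171.02] F [-0.37  0.37 -2.47] M [-0.    0.03 -0.03] gap 18.26
t 21.65 [516.12  41.99 170.4 ] F [ 0.03 -0.09 -0.65] M [-0.02  0.02 -0.08] gap 18.45
t 22.0 [516.29  41.97 170.25] F [-1.32  0.69  5.42] M [ 0.08  0.82 -0.05] gap 18.32
contact 169.0
```

Contact is as expected at TCP z≈170.3, with a light push of about 7 N. Now I slide.

```bash
python3 - <<'E'
from h import *
r=R(-.063);t=np.array([525.9,41.36,0]);ex=r[:,0]
for d in (-8,-6,-4,-3,-2,-1,0,1,2):
    robot.move_l(t+d*ex+[0,0,169.2],speed=25); print(d,end=" ");o=st()
    if o["tcp_pos"][2]<169.5 and o["contact_force"][2]<1: break
E
```

```text
-8 t 22.25 [517.96  41.81 170.19] F [-3.11 -0.28  5.81] M [0.15 1.29 0.02] gap 18.09
-6 t 22.5 [519.9   41.64 170.05] F [-3.13  0.17  4.74] M [ 0.12  1.3  -0.01] gap 18.36
-4 t 22.75 [522.22  41.6  169.18] F [ 1.79 -0.49  0.12] M [-0.11 -0.36 -0.04] gap 18.23
```

```bash
python3 - <<'E'
from h import *
r=R(-.063);t=np.array([525.9,41.36,0]);ex=r[:,0]
for d in (-2.5,-1,0):
    robot.move_l(t+d*ex+[0,0,169],speed=25); print(d,end=" ");o=st()
for z in (167,165,163,161,159.5):
    robot.move_l(t+[0,0,z],speed=20); o=st()
    if o["contact_force"][2]>6: break
E
```

```text
-2.5 t 23.0 [523.36  41.55 168.48] F [ 0.73 -0.24 -1.38] M [ 0.01 -0.35 -0.03] gap 18.32
-1 t 23.25 [524.64  41.39 168.42] F [ 0.09  0.39 -2.97] M [-0.01 -0.03 -0.03] gap 18.02
0 t 23.5 [525.87  41.35 168.89] F [-0.2   0.5  -2.13] M [0.04 0.02 0.  ] gap 18.28
t 23.75 [525.76  41.34 166.74] F [-0.22 -0.53 -3.15] M [-0.02  0.01  0.03] gap 18.5
t 24.0 [525.8   41.33 164.79] F [ 0.68  0.28 -2.38] M [ 0.01  0.01 -0.01] gap 18.27
t 24.25 [525.83  41.32 162.83] F [-0.46 -0.19 -2.29] M [-0.03  0.03 -0.01] gap 18.21
t 24.5 [525.8   41.33 160.78] F [-0.14 -0.38 -2.5 ] M [-0.01 -0.01  0.03] gap 18.0
t 24.75 [525.84  41.36 159.38] F [ 0.21  0.83 -2.47] M [-0.02  0.05 -0.02] gap 18.49
```

```bash
python3 - <<'E'
from h import *
t=np.array([525.9,41.36,0])
for z in list(np.arange(158,140,-1.)):
    robot.move_l(t+[0,0,z],speed=15); robot.hold(.05); o=st()
    if o["contact_force"][2]>26: break
robot.hold(.3);st();snap("e1");snap("e1s","scene")
E
```

```text
t 25.05 [526.16  41.35 158.46] F [-0.56 -0.33 -0.25] M [-0.08 -0.07 -0.05] gap 17.86
t 25.35 [526.19  41.35 157.76] F [-0.15 -1.38  3.88] M [-0.08  0.31  0.03] gap 18.01
t 25.65 [526.22  41.36 156.48] F [ 0.64 -0.61  4.97] M [-0.05  0.05 -0.05] gap 18.17
t 25.95 [526.23  41.4  155.56] F [ 0.35 -0.13  4.97] M [0.05 0.11 0.03] gap 18.27
t 26.25 [526.25  41.36 154.75] F [-0.48 -0.68  6.99] M [0.   0.29 0.09] gap 18.56
t 26.55 [526.23  41.35 153.88] F [-0.97 -0.08  6.64] M [-0.01  0.48 -0.  ] gap 18.17
t 26.85 [526.27  41.35 153.07] F [-0.89 -0.57  7.73] M [0.07 0.64 0.  ] gap 18.21
t 27.15 [526.28  41.38 152.28] F [-1.75 -0.85  8.6 ] M [ 0.04  0.71 -0.01] gap 18.17
t 27.45 [526.27  41.36 151.41] F [-2.88  0.04  9.03] M [ 0.09  0.96 -0.  ] gap 18.03
t 27.75 [526.32  41.35 150.62] F [-2.62 -0.32 10.75] M [ 0.1   1.14 -0.02] gap 18.11
t 28.05 [526.35  41.35 150.34] F [-4.2   1.83 13.84] M [ 0.16  1.82 -0.03] gap 18.48
t 28.35 [526.43  41.33 150.31] F [-7.09  0.06 18.73] M [0.28 2.76 0.06] gap 17.66
t 28.65 [526.49  41.33 150.26] F [-11.12   0.84  22.1 ] M [0.4  3.66 0.03] gap 17.96
t 28.95 [526.61  41.32 150.28] F [-12.99   1.41  27.61] M [0.52 4.59 0.06] gap 18.05
t 29.25 [526.6   41.33 150.26] F [-13.01   1.83  27.35] M [0.56 4.54 0.01] gap 18.34
```

View pics/e1.png

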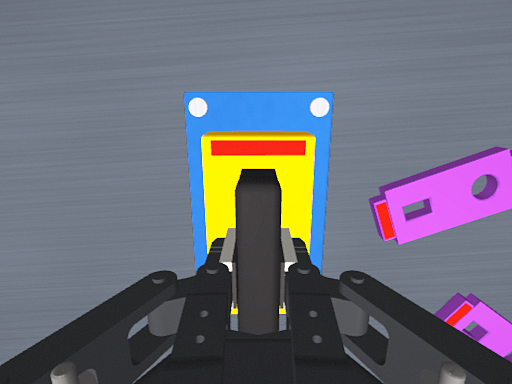

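View pics/e1s.png

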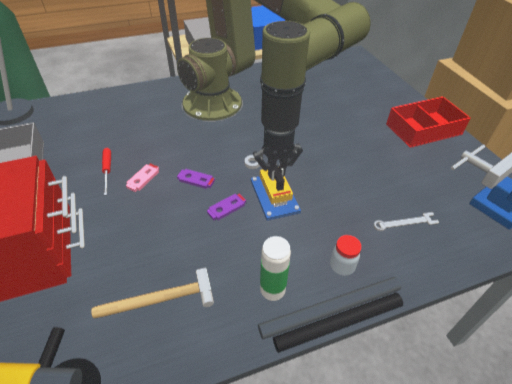

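```bash
python3 - <<'E'
from h import *
st();robot.finish_job()
E
```

```text
t 29.35 [526.58  41.32 150.25] F [-13.14   2.33  28.31] M [ 0.5   4.62 -0.03] gap 18.6
the job is handed in; nothing more can be done
```

The job is handed in at about 29 s on the clock, with the gripper still holding the cover pressed down by its handle.

- **Plate:** I seated the bare steel plate over the pin and peg, red stripe at the peg end, and let go. A picture afterwards showed it flat with both the pin and the peg through it.
- **Cover slide:** I rested the cover on the pin with the hole 10 mm off, pushing at about 7 N. Sliding it towards the peg end, the tool began to sink about 4 mm short of centre. Once centred, it went down with no resistance until it met the plate.
- **Press:** The tool went down about 8 mm, then stopped moving while the force rose from 11 N to 28 N, so the platen is on its hard stop. The height matches the cover's fully-home position of 37 mm within about 0.3 mm.
- **Bench:** The last scene picture shows the other things where they were.

One reading was not clean. While pressed there is a side force of about 13 N along x, from the arm flexing under the push. I left it because the pose and force held steady in that state.

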